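# Set up the brush display tub

## Robot

A 6-joint arm with a two-finger parallel gripper is mounted at the origin on the work surface. World frame = base frame: x ahead of the robot, y to its left, z up, the work surface at z = 0. Lengths are in m, angles in degrees, forces in N, time in s.
With the tool pointing down it reaches from about 0.25 to 0.725 m from the base axis. Payload 9.7 kg.
Tool frame: the origin (TCP) lies midway between the tips of the shut fingers; the grasp point (between the pads) lies 19 mm behind it; z points along the fingers, x is the direction in which the jaws open and shut, and the axes are right-handed (so a half turn about z gives the same grasp; the last joint's range is limited). The gripper opens to 85 mm and grips with 20 to 120 N. Pads are 22 mm wide; open, the fingers measure 114 mm over their backs; the gripper's body (76 mm by 85 mm) begins 54 mm behind the grasp point. The pads swing forward as they close: fully open they stand 13 mm farther back than shut.
Start: joints at [-68.526, 4.979, 10.078, 95.1, 0, 90], TCP at [0.201, -0.512, 0.231] pointing down, gripper open.
Joint ranges: [-179.16, 179.16], [-48.56, 103.87], [-65.8, 70.77], [-126.05, 130.52], [-82.76, 87.17], [-180, 180]. Speed limits (degrees/s): [127.2, 127.2, 147.25, 180, 180, 180].

## Interface

Orientations are given as [roll, pitch, yaw] about the fixed x, y, z axes, in that order (R = Rz(yaw) Ry(pitch) Rx(roll)).
In Python, from workcell import bot, optics gives the robot as it stands.
- The arm moves only by the shell command python3 -m creep 'ROWS' [FORCE]. ROWS is JSON, a list of rows, each a list of 7 numbers: the shift along the tool's x, y, z in m, then the turn, a rotation vector about the tool's x, y, z in rad, then the opening, from 0 (shut) to 1 (fully open). A call has 1 to 8 rows; each row is the pose to reach, as a shift and turn from the pose commanded when the call began, along the tool's axes at that moment; what a row does not reach only later rows make up. A row lasts 1/10 s, in which the tool goes at most 50 mm and 8.59 degrees, less where a joint would pass 70% of its speed; a pose out of reach is approached as far as the arm can. A call with a gripper value outside its range is refused whole. The fingers move at their own pace and stop on an object; FORCE is the grip in N (left out, the last holds). Time passes only in rows, so rows that repeat a pose let the fingers close. It gives the time, the measured TCP pose, the force and the opening at its end, in the units of the state.
- bot.get_obs(): the state, without advancing time (a new reading comes with each control period).
- optics.camera(name): name is "scene" or "top" or "wrist"; returns the picture (480x640x3 uint8, red, green, blue); there is no depth.
- optics.camera_params(name): a dict with "camera_matrix" (3x3 intrinsics, pixels), "R" (3x3) and "t" (3): a world point X has camera coordinates R X + t; the wrist camera has in their place "mount" (4x4, takes a point from camera to tool coordinates, whose origin is the TCP and whose axes are the tool frame's). Camera axes: x right, y down, z forward; pixel columns grow to the right and rows downward; lengths in m; the calibration is good to about 2 mm. A picture is of the moment at which its call begins: read the wrist's pose just before it. camera_params takes no time and is no camera call.
- bot.job_done(): hands the job in, once; it reports no verdict.
The state is a dict: "time": time; "q": joint angles; "qd": joint speeds; "joint_efforts": joint torques, N m; "ee_pos": TCP position; "tcp_rot": TCP orientation; "wrist_force": force on the tool from outside, world axes, zero at the start; "torque": the same for the moment, N m; "opening": finger opening in m.
Only numpy, scipy, OpenCV 4.12 (cv2) and the standard library are available. Lean on these libraries where they do the work, as an engineer would, in place of code of your own. Each camera call takes 0.05 s, during which the arm holds its last target.

## Task

Take the wooden cover off the white tub and set it down gently, flat with its knob up, in the empty grey tray. Then take the blue-handled brush from the rack and lower it handle first right down into the tub, without dropping it, so that it ends up leaning over the rim where the orange tag is. Leave the tub where it stands, and leave the other brushes and the yellow sponge pack alone.

Things in the scene. Friction and masses are not known exactly. Their poses are not given: they have to be found in the camera images.
- tub: White round tub, loose, 0.7 kg. Height 105 mm, outer radius 40, inner radius 36, inner floor 5 mm above its underside. Two tags outside, just below the rim: orange on its +x side, green on its -x side; each has a level flap 26 mm wide reaching 65 mm from the tub's axis, its top 93 mm above the underside. Origin: centre of the underside; z up; x points to the orange tag (any direction in the room).
- tub_tag (a point): Point on top of the middle of the orange tag's flap: 53 mm from the tub's axis, 93 mm above the tub's underside.
- cover: Loose dark wooden cover, 0.09 kg. Starts on the tub: a plug of radius 33 hangs loosely inside the rim, a disc of radius 44 rests on the rim, a black upright knob of diameter 24 rises 32 mm above the disc. Origin: centre of the plug's underside (at the start 99 mm above the table); disc from 6 to 13 mm, knob from 13 to 45 mm above it; z up through the knob.
- tray: Low open grey tray, fixed, 190 x 190 mm outside, walls 5 mm thick and 14 mm high, inner floor 5 mm above the table, empty. Origin: centre of the underside, on the table; x and y along its sides, z up.
- rack: Fixed wooden block 240 (x) x 56 (y) x 60 (z) mm with three vertical holes 17.5 mm wide, 50 mm deep (floors 10 mm above the table), at x = -75, 0 and 75 mm, y = 0; a brush stands loosely in each, in any order. It stands on one side of the tub, the tray on the other. Origin: centre of the underside; x along the row.
- brush_blue: Brush to be moved, about 50 g, upright (a degree or two of play) in one of the rack's holes. Length 215 mm: round blue handle of diameter 14 from 0 to 178 mm, steel ferrule of diameter 16 to 191 mm, stiff black tuft of diameter up to 19 to 215 mm. Origin: centre of the handle's flat foot, at the start 10 mm above the table; z along the brush from foot to tuft.
- brush_blue_tip (a point): Top end of the blue brush's tuft, 215 mm from its foot along its axis.
- brush_red: The same brush with a red handle: stands in another hole of the rack, same sizes and origin. To be left alone.
- brush_white: The same brush with a white handle: stands in another hole of the rack, same sizes and origin. To be left alone.
- sponge_pack: Flat yellow sponge pack lying beyond the tub, 70 x 110 mm, 45 mm high. Origin: centre of the underside. To be left alone.
There are look-alikes about, which are no part of the job. What is shaped like the cover but turquoise is not meant.

How it is judged:
By the outcome, as a careful person would: the job done as asked, in the order asked, and still so for the second after the job is handed in, with the robot touching nothing.
It also fails if it takes over 67 s, if anything falls off the work surface, if the arm or the gripper's body presses on something with over 40 N, if the wrist force passes 120 N, or if a joint passes its speed limit or range.

## Working session

There is one attempt and no reset: what is moved stays moved. The work goes in short steps, Python scripts to look and compute and a shell command to move; the robot and the scene stay as the last step left them, time stands still between calls to the robot, and variables do not carry over. Pictures are saved under pics/ and viewed, and the job is handed in when it is done.

```bash
ls; mkdir -p pics; python3 - <<'E'
from workcell import bot, optics
import cv2
for n in ("scene","top","wrist"):
    im=optics.camera(n); cv2.imwrite(f"pics/{n}0.png",im[:,:,::-1])
    p=optics.camera_params(n); print(n,{k:(v.tolist() if hasattr(v,'tolist') else v) for k,v in p.items()})
print(bot.get_obs())
E
```

```text
pics
scene {'camera_matrix': [[433.813864363224, 0.0, 318.20463258370904], [0.0, 433.813864363224, 240.09985059932893], [0.0, 0.0, 1.0]], 'R': [[-0.2163344456577641, 0.9761922087119611, 0.015753706611811396], [0.8053600053092936, 0.18755113777375068, -0.5623342712017346], [-0.5519009598380514, -0.10896486759426059, -0.826759933813923]], 't': [0.11653008110937776, -0.3622921579588228, 1.2756870296641545]}
top {'camera_matrix': [[495.4999234798707, 0.0, 330.09390826853604], [0.0, 495.4999234798707, 241.47402414897746], [0.0, 0.0, 1.0]], 'R': [[-0.01169764734562743, -0.9996803664608452, 0.02241271869469151], [-0.996965174499537, 0.009934784723311564, -0.0772123104667192], [0.07696496528736253, -0.023247902383042945, -0.9967627246005459]], 't': [-0.0028723881002304954, 0.5402471022140525, 1.1986837603808254]}
wrist {'camera_matrix': [[340.4231801578244, 0.0, 323.5567438162207], [0.0, 340.4231801578244, 235.93117722534313], [0.0, 0.0, 1.0]], 'mount': [[0.9999990781818742, -0.0004716912010927458, 0.001273241066241523, 4.800655734382708e-06], [0.00011024576153521779, 0.9628299860527602, 0.270108137240465, -0.06714646971505953], [-0.0013533223097310031, -0.27010774788045727, 0.9628291505005824, -0.14232771356445664], [0.0, 0.0, 0.0, 1.0]]}
{'time': 0.15, 'q': array([-6.85242173e+01,  5.00386326e+00,  1.00471135e+01,  9.50999651e+01,
        1.52101405e-03,  9.00006010e+01]), 'qd': array([ 0.01537955, -0.07790259,  0.12810409,  0.04512071,  0.03752652,
        0.05251202]), 'joint_efforts': array([ 8.06087996e-07, -5.20762253e+01,  4.65044010e+01,  1.38938933e-02,
        3.12071563e-05,  1.32801780e-06]), 'ee_pos': array([ 0.20130616, -0.51165893,  0.23076589]), 'tcp_rot': array([-1.79998480e+02,  5.67149697e-02, -6.85248182e+01]), 'wrist_force': array([-0.3186003 ,  0.11902019, -0.0140706 ]), 'torque': array([ 0.02810018, -0.01027776, -0.05504114]), 'opening': 0.08581600299516008}
```

View pics/scene0.png

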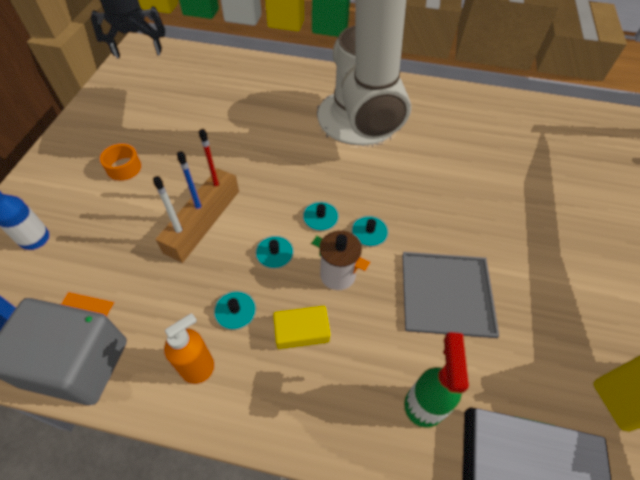

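View pics/top0.png

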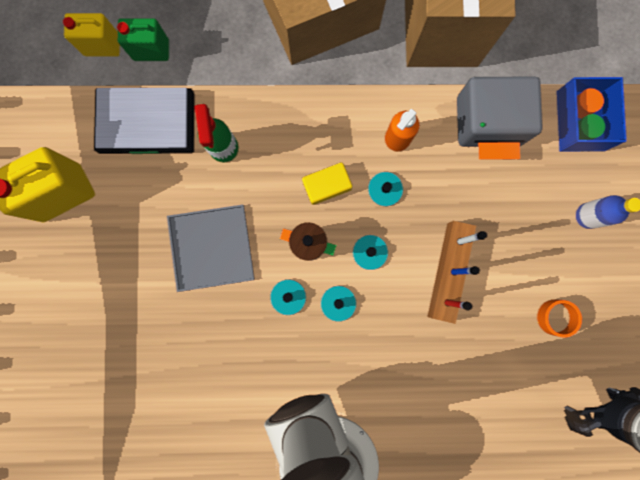

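View pics/wrist0.png

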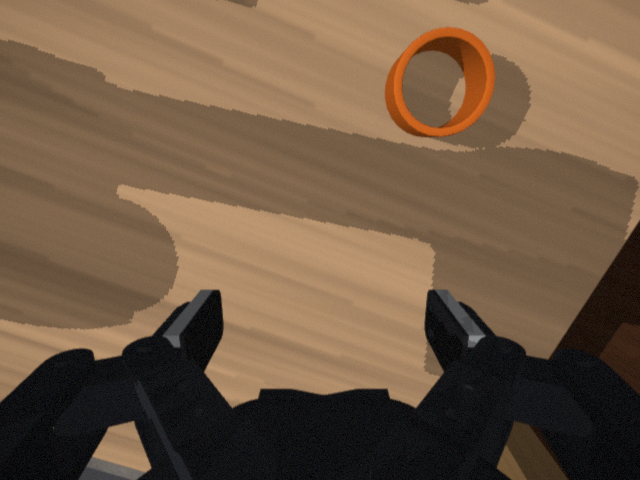

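The scene shows the brown cover on the white tub at about (340,250). In the top view it is at (308,241), with the orange tag at (286,235) and the green tag at (330,249). The tray is at (211,248) and the blue brush is in the middle of the rack, tip at (475,270).

Possible mistakes for the cover are the four turquoise lids at top-view (387,188), (371,252), (289,296) and (339,303). The only brown one is at (308,241). Possible mistakes for the brush are white (481,236) and red (467,306). The blue one is at (465,271).

```bash
cat > h.py <<'E'
import numpy as np, cv2
from workcell import bot, optics
from scipy.spatial.transform import Rotation as Ro
def ray(name,uv,pose=None):
    p=optics.camera_params(name); K=np.array(p["camera_matrix"])
    d=np.linalg.solve(K,np.array([uv[0],uv[1],1.0]))
    if name=="wrist":
        M=np.array(p["mount"]); Rt=Ro.from_euler('xyz',pose[1],degrees=True).as_matrix()
        o=Rt@M[:3,3]+pose[0]; return o,Rt@M[:3,:3]@d
    R=np.array(p["R"]);t=np.array(p["t"]); return -R.T@t,R.T@d
def at(name,uv,z,pose=None):
    o,d=ray(name,uv,pose); return o+d*(z-o[2])/d[2]
def tri(*rs):
    A=np.zeros((3,3));b=np.zeros(3)
    for o,d in rs:
        d=d/np.linalg.norm(d);P=np.eye(3)-np.outer(d,d);A+=P;b+=P@o
    x=np.linalg.solve(A,b); return x,[np.linalg.norm(np.cross(x-o,d/np.linalg.norm(d))) for o,d in rs]
def proj(name,X,pose=None):
    p=optics.camera_params(name);K=np.array(p["camera_matrix"])
    if name=="wrist":
        M=np.array(p["mount"]);Rt=Ro.from_euler('xyz',pose[1],degrees=True).as_matrix()
        c=M[:3,:3].T@((Rt.T@(np.array(X)-pose[0]))-M[:3,3])
    else: c=np.array(p["R"])@np.array(X)+np.array(p["t"])
    c=K@c; return c[:2]/c[2]
def blobs(im,lo,hi,roi=None,amin=15):
    hsv=cv2.cvtColor(im,cv2.COLOR_RGB2HSV); m=cv2.inRange(hsv,np.array(lo),np.array(hi))
    if roi: 
        z=np.zeros_like(m);x0,y0,x1,y1=roi;z[y0:y1,x0:x1]=m[y0:y1,x0:x1];m=z
    n,l,s,c=cv2.connectedComponentsWithStats(m)
    return [(s[i,4],c[i].round(1).tolist(),s[i,:4].tolist()) for i in range(1,n) if s[i,4]>=amin],l
def tool(v,obs):  # world vector into tool axes
    return Ro.from_euler('xyz',obs["tcp_rot"],degrees=True).as_matrix().T@np.array(v)
E
python3 - <<'E'
from h import *
t=cv2.imread("pics/top0.png")[:,:,::-1].copy(); s=cv2.imread("pics/scene0.png")[:,:,::-1].copy()
a=cv2.resize(t[195:325,240:500],None,fx=3,fy=3,interpolation=cv2.INTER_CUBIC)
cv2.imwrite("pics/tc.png",a[:,:,::-1])
b=cv2.resize(s[180:310,270:420],None,fx=4,fy=4,interpolation=cv2.INTER_CUBIC); cv2.imwrite("pics/sc.png",b[:,:,::-1])
b=cv2.resize(s[115:275,140:260],None,fx=3.7,fy=3.7,interpolation=cv2.INTER_CUBIC); cv2.imwrite("pics/sr.png",b[:,:,::-1])
print("orange",blobs(t,(5,180,120),(18,255,255),(260,210,350,270)) [0], blobs(s,(5,180,120),(18,255,255),(300,230,400,300))[0])
print("green",blobs(t,(45,120,50),(85,255,255),(260,210,350,270)) [0], blobs(s,(45,120,50),(85,255,255),(300,230,400,300))[0])
print("blue",blobs(t,(105,120,50),(125,255,255),(430,220,500,320)) [0], blobs(s,(105,120,50),(125,255,255),(140,115,260,275))[0])
print("knobdark",blobs(t,(0,0,0),(180,255,45),(285,215,332,265)) [0], blobs(s,(0,0,0),(180,255,45),(310,225,370,265))[0])
print("tips",blobs(t,(0,0,0),(180,255,45),(440,220,500,320)) [0], blobs(s,(0,0,0),(180,255,50),(140,115,260,275))[0])
E
```

```text
orange [(np.int32(103), [285.7, 234.7], [280, 229, 13, 13])] [(np.int32(137), [361.3, 263.7], [354, 257, 16, 14])]
green [(np.int32(96), [329.7, 248.6], [324, 243, 12, 12])] [(np.int32(58), [316.8, 241.2], [312, 237, 10, 10])]
blue [(np.int32(84), [459.1, 271.1], [451, 268, 17, 7])] [(np.int32(167), [191.9, 188.4], [184, 170, 16, 38])]
knobdark [(np.int32(98), [307.8, 240.2], [303, 235, 11, 11])] [(np.int32(24), [367.8, 228.1], [366, 225, 4, 7]), (np.int32(157), [340.5, 242.7], [335, 235, 12, 16])]
tips [(np.int32(52), [481.4, 235.0], [477, 232, 10, 7]), (np.int32(52), [474.2, 270.1], [470, 267, 9, 7]), (np.int32(52), [466.9, 305.5], [463, 302, 9, 8])] [(np.int32(56), [202.8, 135.3], [200, 130, 7, 11]), (np.int32(63), [181.1, 157.3], [178, 152, 7, 12]), (np.int32(65), [157.8, 182.6], [154, 177, 8, 12])]
```

View pics/tc.png

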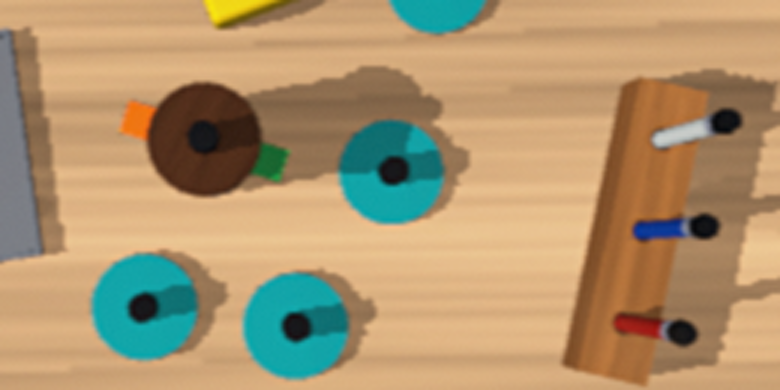

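View pics/sc.png

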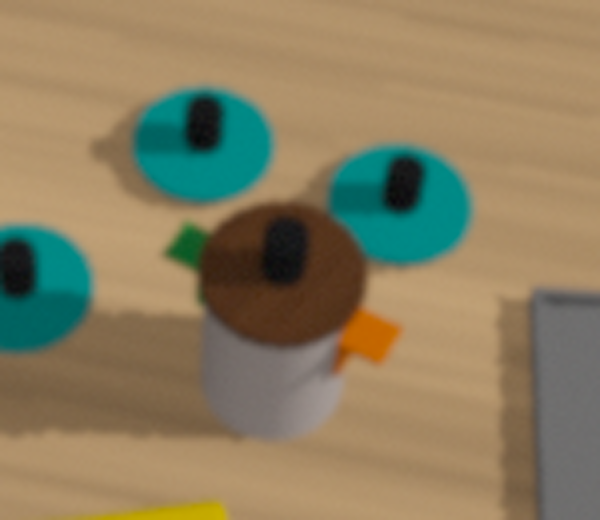

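View pics/sr.png

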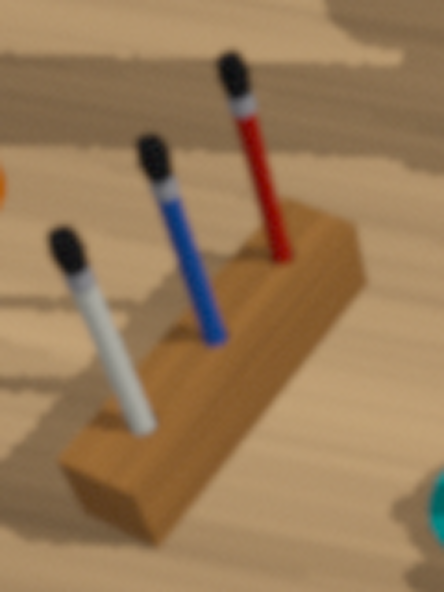

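The crops confirm the choices. The brown cover with the black knob on the white tub has the orange tag towards the tray and the green tag towards the rack, and the blue brush is in the rack's middle hole. Next I compute positions.

```bash
python3 - <<'E'
from h import *
np.set_printoptions(precision=4,suppress=True)
t=cv2.imread("pics/top0.png")[:,:,::-1].copy(); s=cv2.imread("pics/scene0.png")[:,:,::-1].copy()
print("orange",at("top",(285.7,234.7),.093),at("scene",(361.5,263.5),.093),tri(ray("top",(285.7,234.7)),ray("scene",(362,263.3))))
print("green",at("top",(329.7,248.6),.093),at("scene",(316.8,241.2),.093))
print("knob mid",at("top",(307.8,240.2),.142), tri(ray("top",(307.8,240.2)),ray("scene",(340.5,239.5))))
for n,im,roi in (("top",t,(275,205,345,275)),("scene",s,(310,222,370,300))):
    b,l=blobs(im,(0,60,25),(14,220,125),roi); print(n,b)
    i=max(b,key=lambda q:q[0]); m=(l==[k for k in range(1,l.max()+1) if (l==k).sum()==i[0]][0]).astype(np.uint8)
    c=max(cv2.findContours(m,0,2)[0],key=cv2.contourArea); e=cv2.fitEllipse(cv2.convexHull(c)); print(e, at(n,e[0],.112))
# brushes tips
for u,v,nm in (((481.4,235),(157.8,182.6),"w"),((474.2,270.1),(181.1,157.3),"b"),((466.9,305.5),(202.8,135.3),"r")):
    print(nm,tri(ray("top",u),ray("scene",v)))
# brush mouth points at z=.06
for u,v,nm in (((240+657/3,195+141/3),(140+143/3.7,115+430/3.7),"w"),((240+641/3,195+231/3),(140+216/3.7,115+342/3.7),"b"),((240+622/3,195+324/3),(140+283/3.7,115+259/3.7),"r")):
    print(nm,at("top",u,.062),at("scene",v,.062))
# tray
hs=cv2.cvtColor(t,cv2.COLOR_RGB2HSV)
m=np.zeros(hs.shape[:2],np.uint8); m[195:300,155:265]=cv2.inRange(hs,(95,0,60),(130,90,160))[195:300,155:265]
c=max(cv2.findContours(m,0,2)[0],key=cv2.contourArea); r=cv2.minAreaRect(c); print("tray",r,[at("top",p,.01) for p in cv2.boxPoints(r)],at("top",r[0],.01))
E
```

```text
orange [0.5514 0.0955 0.093 ] [0.5526 0.0919 0.093 ] (array([0.5515, 0.0942, 0.0927]), [np.float64(0.001329822224581203), np.float64(0.0013298222245812453)])
green [ 0.5181 -0.0059  0.093 ] [ 0.5197 -0.0087  0.093 ]
knob mid [0.5342 0.0434 0.142 ] (array([0.5346, 0.0429, 0.1377]), [np.float64(0.0006321172598564203), np.float64(0.0006321172598564075)])
top [(np.int32(1040), [307.9, 241.0], [289, 223, 39, 37])]
((308.0767517089844, 240.87586975097656), (37.575782775878906, 38.114646911621094), 61.67180633544922) [0.535  0.0435 0.112 ]
scene [(np.int32(1036), [340.3, 249.2], [321, 230, 41, 37])]
((340.1677551269531, 248.4273681640625), (36.33463668823242, 41.45462417602539), 87.10320281982422) [0.5388 0.0439 0.112 ]
w (array([ 0.5359, -0.3209,  0.2137]), [np.float64(0.0005950394488969014), np.float64(0.000595039448896913)])
b (array([ 0.4629, -0.303 ,  0.2147]), [np.float64(0.0006840147747039656), np.float64(0.0006840147747041675)])
r (array([ 0.39  , -0.2857,  0.2124]), [np.float64(0.0002921299993016161), np.float64(0.0002921299993016375)])
w [ 0.5327 -0.3162  0.062 ] [ 0.5424 -0.3164  0.062 ]
b [ 0.4612 -0.3011  0.062 ] [ 0.4694 -0.2987  0.062 ]
r [ 0.3881 -0.2837  0.062 ] [ 0.3952 -0.2819  0.062 ]
tray ((209.95962524414062, 247.7321014404297), (75.25996398925781, 77.18346405029297), 81.43086242675781) [array([0.6076, 0.396 , 0.01  ]), array([0.6348, 0.2079, 0.01  ]), array([0.4498, 0.18  , 0.01  ]), array([0.4239, 0.3662, 0.01  ])] [0.5285 0.2877 0.01  ]
```

Tub axis is about (0.535, 0.0435) with the tag at about 72°, tray centre about (0.5285, 0.288), blue brush about (0.462, -0.302). Rack spacing, disc size and tray sides all agree with the given sizes. Now I lift and move over the tub, with the jaw axis at a yaw of about -18°.

```bash
python3 -m creep '[[0,0,-0.05,0,0,0,1],[0,0,-0.1,0,0,0,1],[-0.395,-0.514,-0.12,0,0,-0.88,0.7],[-0.395,-0.514,-0.12,0,0,-0.88,0.7],[-0.395,-0.514,-0.12,0,0,-0.88,0.7],[-0.395,-0.514,-0.12,0,0,-0.88,0.7],[-0.395,-0.514,-0.12,0,0,-0.88,0.7],[-0.395,-0.514,-0.12,0,0,-0.88,0.7]]' 40
```

```text
time: 0.95
ee_pos: [0.3562, -0.2529, 0.3405]
tcp_rot: [180.0, -0.0, -17.8]
wrist_force: [0.8, -1.0, 0.5]
opening: 0.0598
```

```bash
python3 -m creep '[[0.078,-0.33,0,0,0,0,0.7],[0.078,-0.33,0,0,0,0,0.7],[0.078,-0.33,0,0,0,0,0.7],[0.078,-0.33,0,0,0,0,0.7],[0.078,-0.33,0.09,0,0,0,0.7],[0.078,-0.33,0.09,0,0,0,0.7],[0.078,-0.33,0.09,0,0,0,0.7],[0.078,-0.33,0.09,0,0,0,0.7]]'
python3 - <<'E'
from h import *
o=bot.get_obs();im=optics.camera("wrist");cv2.imwrite("pics/w1.png",im[:,:,::-1])
print(o["ee_pos"],o["tcp_rot"],o["qd"].round(1))
np.save("p1.npy",np.array([o["ee_pos"],o["tcp_rot"]]))
E
```

```text
time: 1.75
ee_pos: [0.5327, 0.0376, 0.2466]
tcp_rot: [179.9, 0.3, -17.9]
wrist_force: [-0.8, -1.1, -0.2]
opening: 0.0599
[0.53270228 0.0376445  0.24659578] [179.9291419    0.25736404 -17.94262521] [ 9.   6.1  0.7 -6.2 -1.   8.8]
```

View pics/w1.png

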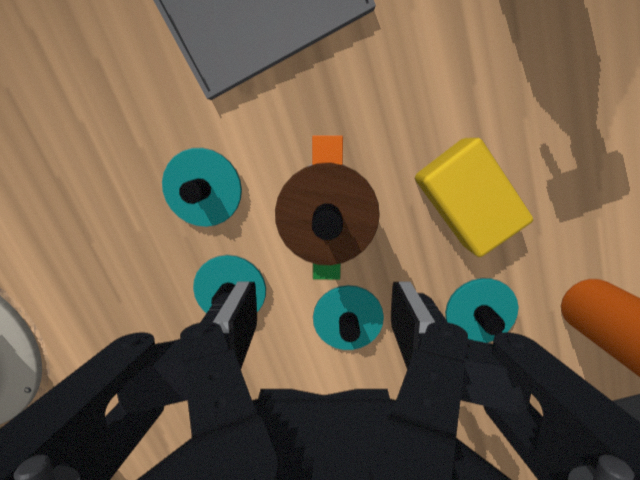

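The brown cover is at (327,214) with its knob at (327,221), the orange tag at (327,150) and the green one at (327,271). The tray is above left. Nothing is in the way of the knob.

```bash
python3 - <<'E'
from h import *
np.set_printoptions(precision=4,suppress=True)
im=cv2.imread("pics/w1.png")[:,:,::-1].copy();pose=np.load("p1.npy")
hs=cv2.cvtColor(im,cv2.COLOR_RGB2HSV)
def big(lo,hi,roi):
    x0,y0,x1,y1=roi;m=np.zeros(hs.shape[:2],np.uint8);m[y0:y1,x0:x1]=cv2.inRange(hs,lo,hi)[y0:y1,x0:x1]
    return max(cv2.findContours(m,0,1)[0],key=cv2.contourArea)
c=big((0,60,20),(14,230,120),(260,150,395,275)); e=cv2.fitEllipse(cv2.convexHull(c));print("disc",e,at("wrist",e[0],.112,pose))
for n,lo,hi,roi in (("or",(5,180,120),(18,255,255),(300,120,360,175)),("gr",(45,120,40),(85,255,255),(300,250,360,290))):
    c=big(lo,hi,roi);print(n,cv2.boundingRect(c));x,y,w,h=cv2.boundingRect(c)
    yy= y if n=="or" else y+h
    print(at("wrist",(x+w/2,yy),.093,pose))
c=big((0,0,0),(180,255,40),(305,195,350,245));x,y,w,h=cv2.boundingRect(c);print("knob",x,y,w,h)
c=cv2.minEnclosingCircle(c);print(c)
E
```

```text
disc ((329.84033203125, 215.8476104736328), (100.72016143798828, 114.66044616699219), 119.90876007080078) [0.5385 0.0429 0.112 ]
or (312, 136, 31, 29)
[0.5562 0.1043 0.093 ]
gr (313, 264, 27, 15)
[ 0.5161 -0.0178  0.093 ]
knob 312 204 31 37
((326.5, 221.88888549804688), 18.44629669189453)
```

```bash
python3 -m creep '[[0,0,0.06,0,0,0,0.7],[0,0,0.06,0,0,0,0.7],[0,0,0.06,0,0,0,0.7],[0,0,0.06,0,0,0,0.7]]'
python3 - <<'E'
from h import *
o=bot.get_obs(); print(o["ee_pos"],o["tcp_rot"],o["qd"].round(1)); print(tool(np.array([.5357,.0435,.116])-o["ee_pos"],o).round(4))
E
```

```text
time: 2.2
ee_pos: [0.5328, 0.034, 0.193]
tcp_rot: [-180.0, -0.1, -18.2]
wrist_force: [0.7, 0.2, 0.8]
opening: 0.0598
[0.53283466 0.03401046 0.19299931] [-1.79951536e+02 -1.32833470e-01 -1.81602875e+01] [ 0.1 -0.3  1.2 -0.3  0.2  0.1]
[-0.0004 -0.0098  0.077 ]
```

```bash
python3 -m creep '[[0,-0.01,0.03,0,0,0,0.7],[0,-0.01,0.05,0,0,0,0.7],[0,-0.01,0.065,0,0,0,0.7],[0,-0.01,0.075,0,0,0,0.7],[0,-0.01,0.075,0,0,0,0.7]]'
python3 - <<'E'
from h import *
o=bot.get_obs();im=optics.camera("wrist");cv2.imwrite("pics/w2.png",im[:,:,::-1]); print(o["ee_pos"],o["wrist_force"].round(1))
E
```

```text
time: 2.7
ee_pos: [0.5355, 0.0439, 0.1155]
tcp_rot: [180.0, 0.0, -18.1]
wrist_force: [0.5, -0.4, 0.5]
opening: 0.0595
[0.53546449 0.04389055 0.11547224] [ 0.5 -0.4  0.5]
```

View pics/w2.png

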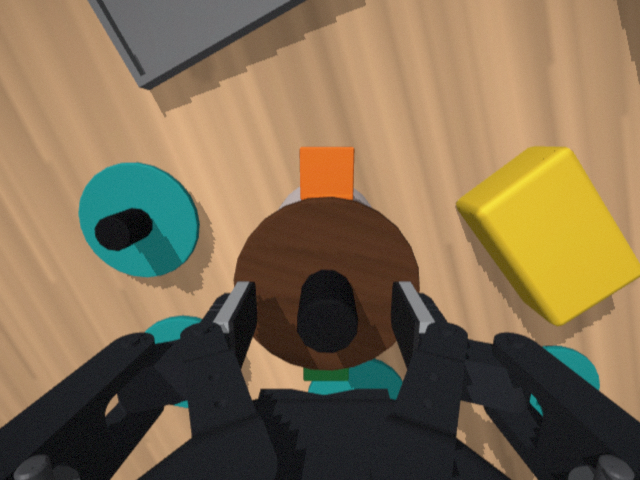

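The knob at (328,310) is centred between the pads at columns 245 and 405. Closing.

```bash
python3 -m creep '[[0,0,0,0,0,0,0.1],[0,0,0,0,0,0,0.1],[0,0,0,0,0,0,0.1],[0,0,0,0,0,0,0.1],[0,0,0,0,0,0,0.1],[0,0,0,0,0,0,0.1]]' 40
python3 -m creep '[[0,0,-0.01,0,0,0,0.1],[0,0,-0.02,0,0,0,0.1],[0,0,-0.03,0,0,0,0.1],[0,0,-0.04,0,0,0,0.1],[0,0,-0.04,0,0,0,0.1]]'
python3 - <<'E'
from h import *
o=bot.get_obs();im=optics.camera("wrist");cv2.imwrite("pics/w3.png",im[:,:,::-1]); print(o["ee_pos"],o["wrist_force"].round(1))
E
```

```text
time: 3.35
ee_pos: [0.536, 0.0441, 0.1166]
tcp_rot: [-180.0, -0.1, -18.1]
wrist_force: [0.2, -0.5, 6.8]
opening: 0.0231
time: 3.85
ee_pos: [0.5362, 0.0443, 0.1575]
tcp_rot: [-179.9, -0.1, -18.1]
wrist_force: [0.5, 0.7, -1.3]
opening: 0.0229
[0.536227   0.04425682 0.1574724 ] [ 0.5  0.7 -1.3]
```

View pics/w3.png

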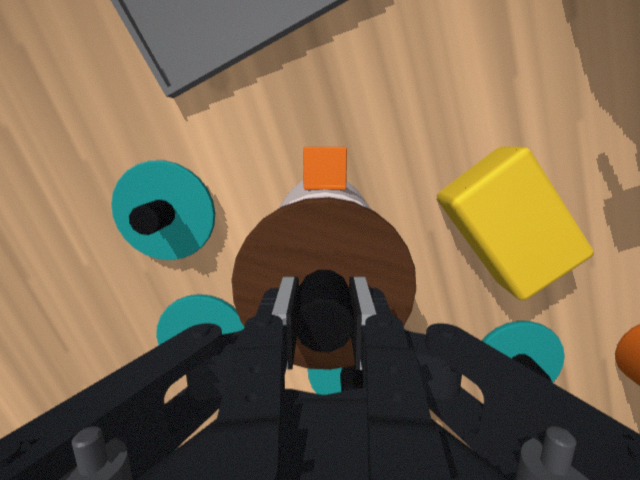

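The cover is held (opening 23 mm) and clear of the tub. Next I carry it over the tray.

```bash
python3 -m creep '[[0,0,-0.02,0,0,0,0.1],[-0.015,-0.04,-0.03,0,0,0,0.1],[-0.03,-0.08,-0.03,0,0,0,0.1],[-0.045,-0.12,-0.03,0,0,0,0.1],[-0.06,-0.16,-0.03,0,0,0,0.1],[-0.072,-0.2,-0.03,0,0,0,0.1],[-0.083,-0.229,-0.03,0,0,0,0.1],[-0.083,-0.229,-0.03,0,0,0,0.1]]'
python3 -m creep '[[0,0,0,0,0,0,0.1],[0,0,0.03,0,0,0,0.1],[0,0,0.06,0,0,0,0.1],[0,0,0.09,0,0,0,0.1],[0,0,0.09,0,0,0,0.1]]'
python3 - <<'E'
from h import *
o=bot.get_obs();print(o["ee_pos"],o["wrist_force"].round(1))
im=optics.camera("top");cv2.imwrite("pics/t4.png",im[120:360,100:420,::-1])
im=optics.camera("wrist");cv2.imwrite("pics/w4.png",im[:,:,::-1])
E
```

```text
time: 4.7
ee_pos: [0.527, 0.291, 0.1842]
tcp_rot: [180.0, 0.1, -17.9]
wrist_force: [0.4, -1.1, -0.7]
opening: 0.0229
time: 5.2
ee_pos: [0.5259, 0.2853, 0.0913]
tcp_rot: [179.7, 0.3, -18.2]
wrist_force: [-0.1, 0.2, -1.8]
opening: 0.0231
[0.52593809 0.2852599  0.09125658] [-0.1  0.2 -1.8]
```

View pics/w4.png

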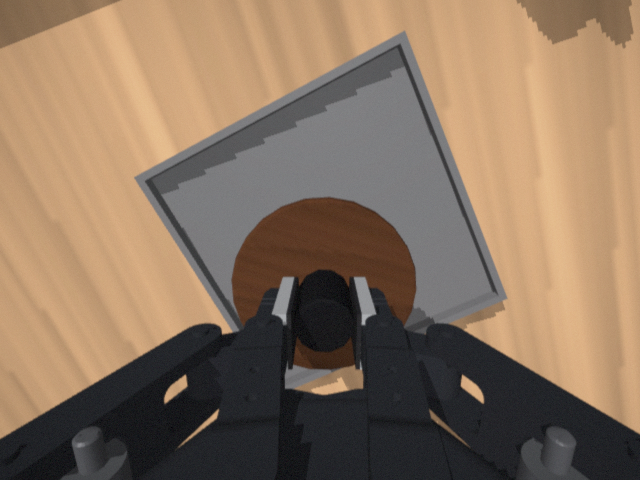

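View pics/t4.png

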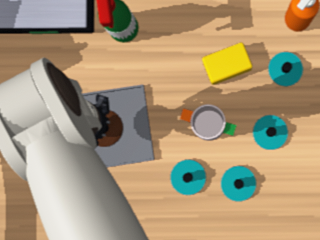

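```bash
python3 - <<'E'
from h import *
o=bot.get_obs();p=(o["ee_pos"],o["tcp_rot"]);print(p)
a,b,c=[at("wrist",u,.014,p) for u in ((136,178),(505,297),(404,33))];print(a,b,c,(a+b)/2,np.linalg.norm(a-c),np.linalg.norm(b-c))
E
```

```text
(array([0.52780753, 0.28663438, 0.09609785]), array([ 1.79970425e+02,  1.88895507e-02, -1.81721321e+01]))
[0.42421791 0.36661725 0.014     ] [0.63846397 0.20671738 0.014     ] [0.61178621 0.39374045 0.014     ] [0.53134094 0.28666731 0.014     ] 0.1895192230627859 0.18891620666312353
```

```bash
python3 -m creep '[[0.002,0,0.02,0,0,0,0.1],[0.002,0,0.04,0,0,0,0.1],[0.002,0,0.055,0,0,0,0.1],[0.002,0,0.064,0,0,0,0.1],[0.002,0,0.064,0,0,0,0.1],[0.002,0,0.064,0,0,0,0.1],[0.002,0,0.064,0,0,0,0.1]]'
python3 -m creep '[[0,0,0.002,0,0,0,0.1],[0,0,0.004,0,0,0,0.1],[0,0,0.005,0,0,0,0.1],[0,0,0.006,0,0,0,0.1],[0,0,0.006,0,0,0,0.1]]'
```

```text
time: 6.0
ee_pos: [0.5303, 0.2873, 0.0328]
tcp_rot: [-179.9, -0.1, -18.1]
wrist_force: [0.2, -0.1, -1.4]
opening: 0.0227
time: 6.5
ee_pos: [0.5296, 0.287, 0.0253]
tcp_rot: [180.0, 0.0, -18.1]
wrist_force: [-0.2, 0.4, -1.0]
opening: 0.0227
```

```bash
python3 -m creep '[[0,0,0.001,0,0,0,0.1],[0,0,0.0015,0,0,0,0.1],[0,0,0.002,0,0,0,0.1],[0,0,0.002,0,0,0,0.1],[0,0,0.002,0,0,0,0.1]]'
python3 -m creep '[[0,0,0.0005,0,0,0,0.1],[0,0,0.001,0,0,0,0.1],[0,0,0.001,0,0,0,0.1],[0,0,0.001,0,0,0,0.1]]'
```

```text
time: 7.0
ee_pos: [0.5297, 0.287, 0.0235]
tcp_rot: [180.0, 0.0, -18.1]
wrist_force: [0.4, -0.1, -0.1]
opening: 0.0226
time: 7.4
ee_pos: [0.5297, 0.287, 0.0226]
tcp_rot: [-180.0, -0.0, -18.1]
wrist_force: [0.0, 0.0, 0.3]
opening: 0.0228
```

Contact is at z=0.0226, as predicted: the 0.9 N weight has come off the wrist. Releasing and backing off.

```bash
python3 -m creep '[[0,0,0,0,0,0,0.6],[0,0,0,0,0,0,0.6],[0,0,0,0,0,0,0.6],[0,0,0,0,0,0,0.6],[0,0,-0.02,0,0,0,0.6],[0,0,-0.05,0,0,0,0.6],[0,0,-0.1,0,0,0,0.6],[0,0,-0.15,0,0,0,0.6]]'
python3 -m creep '[[0,0,-0.05,0,0,0,0.5],[0,0,-0.1,0,0,0,0.5],[0,0,-0.15,0,0,0,0.5],[0,0,-0.15,0,0,0,0.5],[0,0,-0.15,0,0,0,0.5]]'
python3 - <<'E'
from h import *
o=bot.get_obs();print(o["ee_pos"],o["tcp_rot"])
im=optics.camera("wrist");cv2.imwrite("pics/w5.png",im[:,:,::-1])
E
```

```text
time: 8.2
ee_pos: [0.5291, 0.2867, 0.1736]
tcp_rot: [179.9, 0.1, -18.1]
wrist_force: [0.8, -0.0, 0.6]
opening: 0.0515
time: 8.7
ee_pos: [0.5303, 0.2873, 0.324]
tcp_rot: [-179.9, -0.1, -18.1]
wrist_force: [0.2, -0.8, -0.9]
opening: 0.043
[0.53028953 0.28731767 0.32399372] [-1.79871834e+02 -1.22499745e-01 -1.81054420e+01]
```

View pics/w5.png

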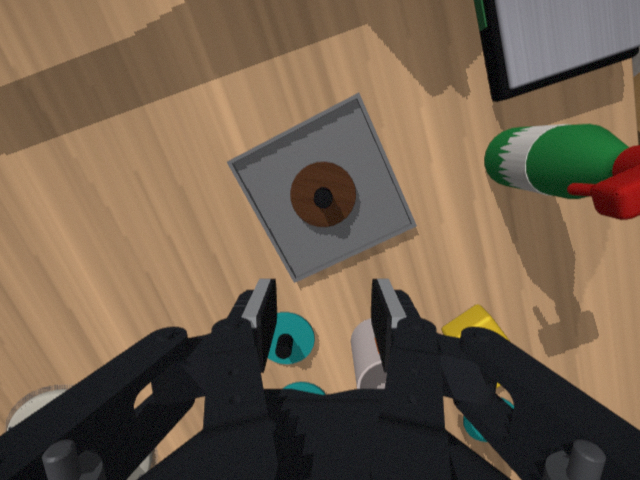

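The cover lies flat in the tray at (323,194), knob up, and the tub appears undisturbed. Heading to the brush at height.

```bash
python3 -m creep '[[0.06,0.29,0,0,0,-0.075,0.5],[0.06,0.29,0,0,0,-0.075,0.5],[0.06,0.29,0,0,0,-0.075,0.5],[0.06,0.29,0,0,0,-0.075,0.5],[0.118,0.581,0,0,0,-0.075,0.5],[0.118,0.581,0,0,0,-0.075,0.5],[0.118,0.581,0,0,0,-0.075,0.5],[0.118,0.581,0,0,0,-0.075,0.5]]'
python3 - <<'E'
from h import *
o=bot.get_obs();print(o["ee_pos"],o["tcp_rot"],tool(np.array([.462,-.302,.30])-o["ee_pos"],o))
E
```

```text
time: 9.55
ee_pos: [0.4826, -0.1121, 0.3207]
tcp_rot: [180.0, 0.2, -13.8]
wrist_force: [1.1, 0.4, -0.2]
opening: 0.0428
[ 0.48263687 -0.11212091  0.32068335] [ 1.79998417e+02  1.58427775e-01 -1.38003944e+01] [0.02530974 0.18931994 0.02061868]
```

```bash
python3 -m creep '[[0.023,0.18,0,0,0,0,0.5],[0.023,0.18,0,0,0,0,0.5],[0.023,0.18,0,0,0,0,0.5],[0.023,0.18,0,0,0,0,0.5],[0.023,0.18,0,0,0,0,0.5],[0.023,0.18,0,0,0,0,0.5]]'
python3 - <<'E'
from h import *
o=bot.get_obs();im=optics.camera("wrist");cv2.imwrite("pics/w6.png",im[:,:,::-1])
print(o["ee_pos"],o["tcp_rot"],o["qd"].round(1));np.save("p6.npy",np.array([o["ee_pos"],o["tcp_rot"]]))
E
```

```text
time: 10.15
ee_pos: [0.4626, -0.291, 0.3206]
tcp_rot: [-179.9, 0.2, -13.9]
wrist_force: [0.3, 0.3, -0.0]
opening: 0.0428
[ 0.46263941 -0.2909578   0.32061278] [-179.92979075    0.18229564  -13.90492803] [ 2.  -1.1  0.1  0.4  0.1  0.2]
```

View pics/w6.png

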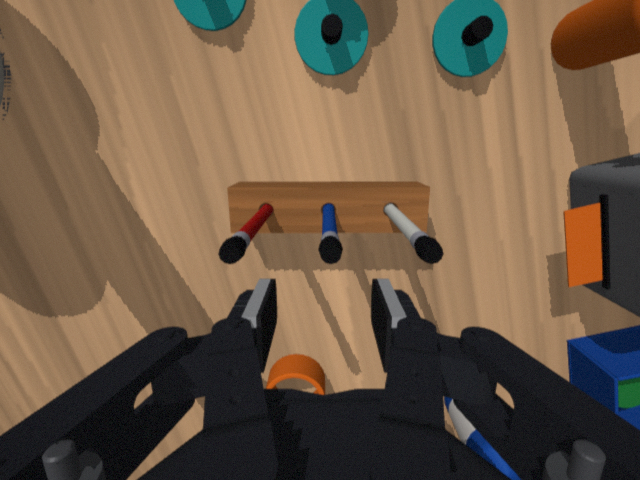

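The blue brush is between red (left) and white (right), with the tuft top at (331,252) and where it enters the rack at (329,207). The row is parallel to the jaw axis.

```bash
python3 - <<'E'
from h import *
np.set_printoptions(precision=4,suppress=True)
p=np.load("p6.npy");o=bot.get_obs();print(o["ee_pos"],o["tcp_rot"])
im=cv2.imread("pics/w6.png")[:,:,::-1].copy()
print(blobs(im,(105,120,40),(125,255,255),(300,190,360,265))[0], blobs(im,(0,0,0),(180,255,40),(310,225,355,270))[0])
print("tuft",at("wrist",(331,251),.222,p),tri(ray("wrist",(331,250),p),ray("top",(474.2,270.1)),ray("scene",(181.1,157.3))))
print("mouth",at("wrist",(329,209),.062,p))
for v in (.178,.215): 
    X=np.array([.462,-.302,v]);print(v,proj("wrist",X,p),proj("top",X),proj("scene",X))
E
```

```text
[ 0.4629 -0.2902  0.3212] [-179.9432    0.1314  -13.8332]
[(np.int32(328), [328.6, 218.4], [323, 204, 14, 30])] [(np.int32(469), [330.2, 249.4], [319, 236, 23, 27])]
tuft [ 0.4641 -0.3034  0.222 ] (array([ 0.4633, -0.3036,  0.215 ]), [np.float64(0.0013780167284181415), np.float64(0.0013734724283741187), np.float64(5.716463277857457e-05)])
mouth [ 0.4646 -0.3032  0.062 ]
0.178 [327.3906 234.2427] [468.7134 270.7731] [186.3919 169.7711]
0.215 [327.7607 247.0748] [474.0917 270.4469] [182.077  157.0094]
```

```bash
python3 -m creep '[[0.0045,0.013,0.03,0,0,0,0.5],[0.0045,0.013,0.06,0,0,0,0.5],[0.0045,0.013,0.075,0,0,0,0.5],[0.0045,0.013,0.075,0,0,0,0.5],[0.0045,0.013,0.075,0,0,0,0.5]]'
python3 - <<'E'
from h import *
o=bot.get_obs();im=optics.camera("wrist");cv2.imwrite("pics/w7.png",im[:,:,::-1])
print(o["ee_pos"],o["tcp_rot"],o["qd"].round(1));np.save("p7.npy",np.array([o["ee_pos"],o["tcp_rot"]]))
E
```

```text
time: 10.7
ee_pos: [0.4647, -0.3033, 0.2481]
tcp_rot: [-180.0, -0.0, -13.7]
wrist_force: [-0.2, 0.3, -0.8]
opening: 0.0425
[ 0.46467907 -0.30325889  0.24806167] [-1.79995097e+02 -3.83027970e-03 -1.37254412e+01] [-0.4 -0.2  1.9  0.1  0.  -0.1]
```

View pics/w7.png

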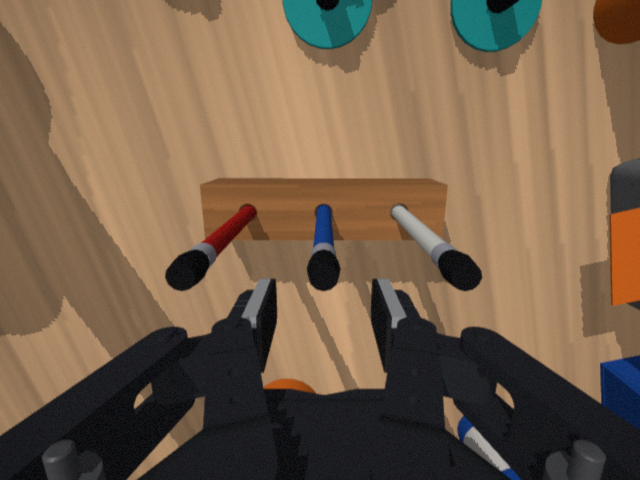

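```bash
python3 - <<'E'
from h import *
p=np.load("p7.npy")
for z in (.062,.2,.225): print(z,proj("wrist",np.array([p[0][0],p[0][1],z]),p), at("wrist",(323.5,272),.222,p))
im=cv2.imread("pics/w7.png")[:,:,::-1].copy();print(blobs(im,(0,0,0),(180,255,40),(300,240,345,292))[0])
E
```

```text
0.062 [324.40348172 211.64924698] [ 0.46392282 -0.30269679  0.222     ]
0.2 [324.97053205 258.73145576] [ 0.46392282 -0.30269679  0.222     ]
0.225 [325.16406692 274.80066342] [ 0.46392282 -0.30269679  0.222     ]
[(np.int32(990), [323.2, 269.7], [308, 250, 32, 40])]
```

Tuft and mouth are within 1 mm of the tool axis. Descending 90 mm along the brush and gripping.

```bash
python3 -m creep '[[-0.0005,0,0.03,0,0,0,0.5],[-0.0005,0,0.06,0,0,0,0.5],[-0.0005,0,0.08,0,0,0,0.5],[-0.0005,0,0.09,0,0,0,0.5],[-0.0005,0,0.09,0,0,0,0.5],[-0.0005,0,0.09,0,0,0,0.5]]'
python3 -m creep '[[0,0,0,0,0,0,0.02],[0,0,0,0,0,0,0.02],[0,0,0,0,0,0,0.02],[0,0,0,0,0,0,0.02],[0,0,0,0,0,0,0.02],[0,0,0,0,0,0,0.02]]' 40
```

```text
time: 11.35
ee_pos: [0.4646, -0.3044, 0.1591]
tcp_rot: [180.0, -0.1, -13.8]
wrist_force: [0.1, -0.8, -0.8]
opening: 0.0431
time: 11.95
ee_pos: [0.4644, -0.3045, 0.1587]
tcp_rot: [180.0, -0.1, -13.8]
wrist_force: [-0.0, -0.5, 5.3]
opening: 0.014
```

```bash
python3 - <<'E'
from h import *
im=optics.camera("wrist");cv2.imwrite("pics/w8.png",im[:,:,::-1])
E
```

```text
(no output)
```

View pics/w8.png

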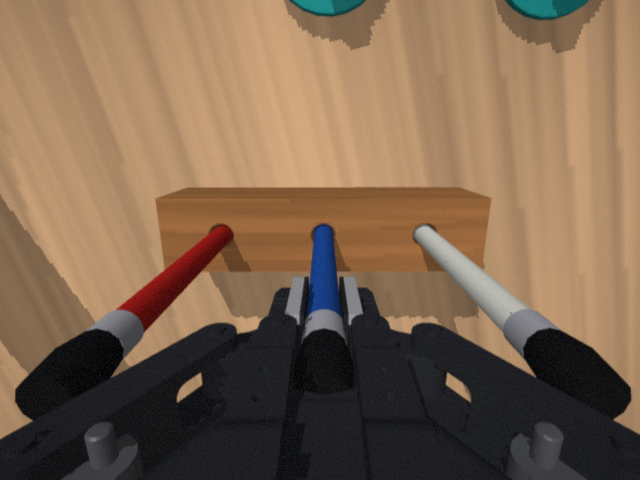

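Opening 14.0 mm equals the handle diameter, so the blue brush is held. The foot lies 149 mm beyond the TCP. Lifting straight out.

```bash
python3 -m creep '[[0,0,-0.01,0,0,0,0.02],[0,0,-0.03,0,0,0,0.02],[0,0,-0.06,0,0,0,0.02],[0,0,-0.09,0,0,0,0.02],[0,0,-0.13,0,0,0,0.02],[0,0,-0.17,0,0,0,0.02],[0,0,-0.17,0,0,0,0.02],[0,0,-0.17,0,0,0,0.02]]'
python3 - <<'E'
from h import *
o=bot.get_obs();print(o["ee_pos"],o["tcp_rot"],o["qd"].round(1))
im=optics.camera("scene");cv2.imwrite("pics/s9.png",cv2.resize(im[60:300,80:400],None,fx=2.4,fy=2.4)[:,:,::-1])
im=optics.camera("wrist");cv2.imwrite("pics/w9.png",im[:,:,::-1])
E
```

```text
time: 12.8
ee_pos: [0.4644, -0.3044, 0.3286]
tcp_rot: [180.0, -0.1, -13.8]
wrist_force: [-0.6, -0.6, -1.3]
opening: 0.0138
[ 0.46438737 -0.3044358   0.32864877] [ 1.79965074e+02 -1.03507794e-01 -1.38105386e+01] [ 0.1  0.6 -3.4 -1.   0.  -0.1]
```

View pics/s9.png

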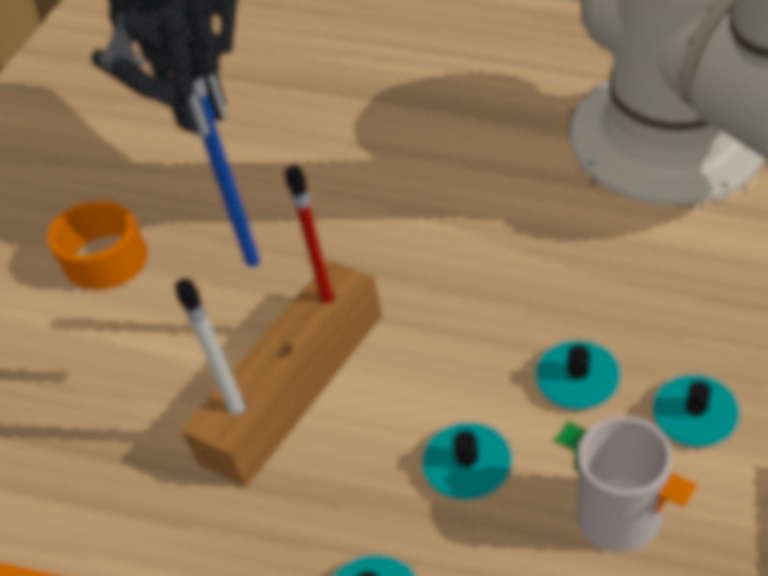

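View pics/w9.png

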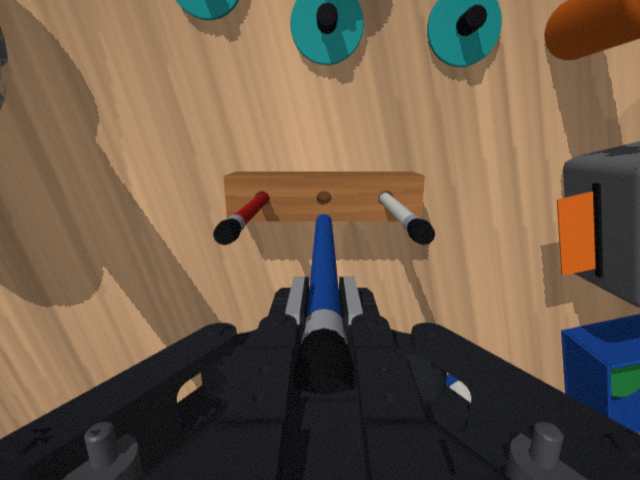

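The brush is out of the rack and held upright, with its foot at (323,216) in the wrist view. Red and white are undisturbed. I check its alignment in the grip and re-measure the tub.

```bash
python3 - <<'E'
from h import *
np.set_printoptions(precision=4,suppress=True)
o=bot.get_obs();p=(o["ee_pos"],o["tcp_rot"])
for L in (.12,.149): 
    X=p[0]+Ro.from_euler('xyz',p[1],degrees=True).apply([0,0,L]); print(L,X,"exp wrist",proj("wrist",X,p),"scene",proj("scene",X))
w=cv2.imread("pics/w9.png")[:,:,::-1].copy();print(blobs(w,(105,120,40),(125,255,255),(290,190,360,320))[0])
print("foot at its height from wrist (tool):",tool(at("wrist",(323.3,219),.180,p)-p[0],o), "scene foot",(80+253/2.4,60+262/2.4))
s=optics.camera("scene");t=optics.camera("top")
cv2.imwrite("pics/t10.png",cv2.resize(t[190:300,150:360],None,fx=3.5,fy=3.5,interpolation=2)[:,:,::-1])
print("orange",blobs(t,(5,180,120),(18,255,255),(260,210,350,270))[0],"green",blobs(t,(45,120,50),(85,255,255),(260,210,350,270))[0])
E
```

```text
0.12 [ 0.4638 -0.304   0.2066] exp wrist [324.6135 228.4112] scene [181.7998 160.4393]
0.149 [ 0.4637 -0.304   0.1776] exp wrist [324.5156 220.166 ] scene [185.2093 170.3442]
[(np.int32(2223), [323.4, 269.9], [307, 214, 34, 102])]
foot at its height from wrist (tool): [-0.0011 -0.0016  0.1466] scene foot (185.41666666666669, 169.16666666666669)
orange [(np.int32(105), [285.7, 234.8], [280, 229, 12, 13])] green [(np.int32(106), [329.5, 248.6], [324, 243, 12, 12])]
```

View pics/t10.png

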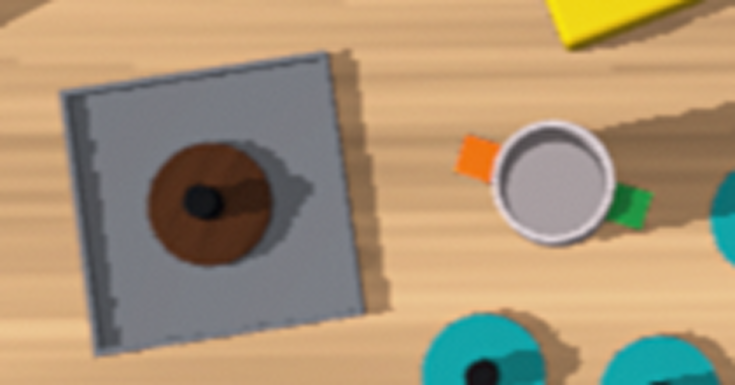

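The tub has not moved: the orange tag is at the same pixel (285.7,234.8). Cover and tray are fine. The brush is aligned with the tool axis to within 2 mm. Carrying it to the tub, then tilting 25° towards the tag.

```bash
python3 -m creep '[[-0.001,-0.04,0,0,0,0.077,0.02],[-0.002,-0.09,0,0,0,0.077,0.02],[-0.004,-0.14,0,0,0,0.077,0.02],[-0.005,-0.19,0,0,0,0.077,0.02],[-0.007,-0.24,0,0,0,0.077,0.02],[-0.008,-0.29,0,0,0,0.077,0.02],[-0.01,-0.34,0,0,0,0.077,0.02],[-0.0105,-0.37,0,0,0,0.077,0.02]]'
python3 -m creep '[[0,-0.015,0,0,0,0,0.02],[0,-0.022,0,-0.1,0,0,0.02],[0,-0.022,0.01,-0.2,0,0,0.02],[0,-0.022,0.02,-0.3,0,0,0.02],[0,-0.022,0.03,-0.4,0,0,0.02],[0,-0.022,0.03,-0.436,0,0,0.02],[0,-0.022,0.03,-0.436,0,0,0.02],[0,-0.022,0.03,-0.436,0,0,0.02]]'
python3 - <<'E'
from h import *
np.set_printoptions(precision=4,suppress=True)
o=bot.get_obs();print(o["ee_pos"],o["tcp_rot"],o["q"],o["qd"].round(1))
R=Ro.from_euler('xyz',o["tcp_rot"],degrees=True).as_matrix(); F=o["ee_pos"]+R@[0,0,.1486]
c=np.array([.5355,.0435]);d=np.array([.3123,.95]);n=np.array([.95,-.3123])
print("F",F,"r",(F[:2]-c)@d,"lat",(F[:2]-c)@n,"toolx",R[:,0],"z",R[:,2],"theta",np.degrees(np.arccos(-R[2,2])), "tiltdir",np.degrees(np.arctan2(-R[1,2],-R[0,2])))
im=optics.camera("scene");cv2.imwrite("pics/s11.png",cv2.resize(im[80:320,200:520],None,fx=2.4,fy=2.4)[:,:,::-1])
im=optics.camera("wrist");cv2.imwrite("pics/w11.png",im[:,:,::-1]);np.save("p11.npy",np.array([o["ee_pos"],o["tcp_rot"]]))
E
```

```text
time: 13.8
ee_pos: [0.5419, 0.0608, 0.3265]
tcp_rot: [180.0, 0.1, -18.1]
wrist_force: [-0.3, 0.3, -1.1]
opening: 0.0137
time: 14.6
ee_pos: [0.5491, 0.0781, 0.2981]
tcp_rot: [155.1, -0.0, -18.3]
wrist_force: [0.3, 0.3, -0.5]
opening: 0.0139
[0.5491 0.0781 0.2981] [155.1467  -0.0132 -18.2537] [ 18.1106  21.8227  34.132  117.6563 -19.79   129.0599] [-0.5 -1.3  0.1 -0.1 -0.2  0.2]
F [0.5296 0.0187 0.1633] r -0.025365655962969507 lat 0.0021079789038837707 toolx [ 0.9497 -0.3132  0.0002] z [-0.1314 -0.3992 -0.9074] theta 24.853348727352195 tiltdir 71.77477255291602
```

View pics/s11.png

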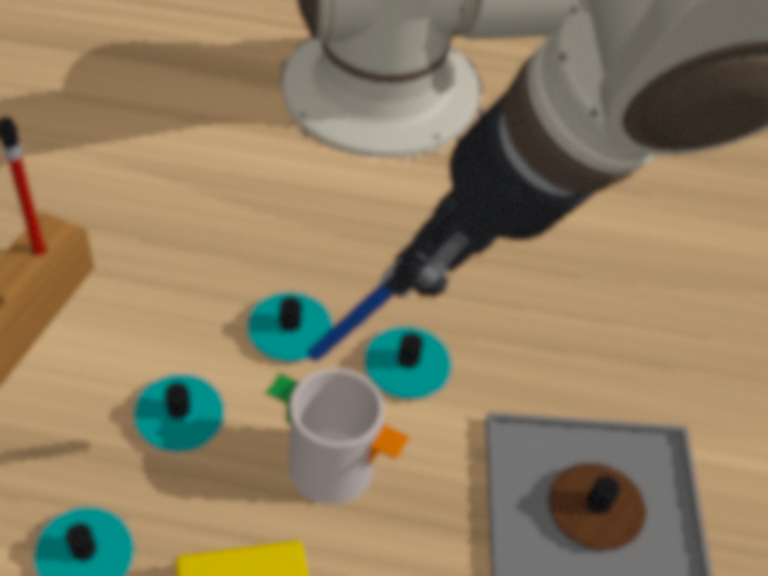

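View pics/w11.png

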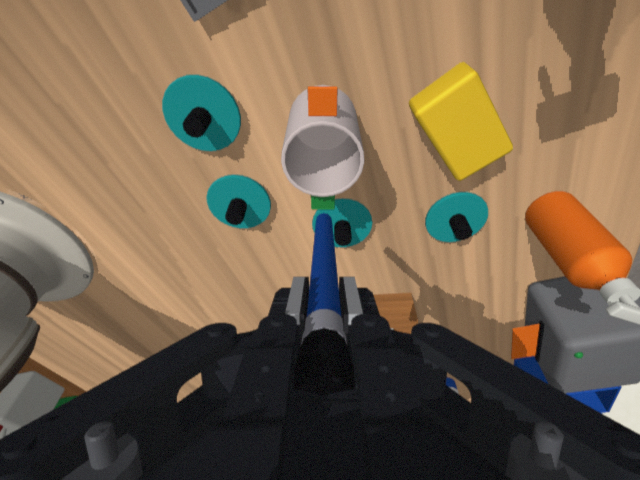

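```bash
python3 - <<'E'
from h import *
np.set_printoptions(precision=4,suppress=True)
p=np.load("p11.npy");w=cv2.imread("pics/w11.png")[:,:,::-1].copy()
E=np.array([[283,155],[362.5,153],[322,121],[323,195]])
for u in ((283,155),(362.5,155),(322.5,119),(322.5,196)): print(u,at("wrist",u,.105,p))
for u in ((322.5,86.5),(323,208)): print("flap end",at("wrist",u,.093,p))
b=blobs(w,(105,120,30),(125,255,255),(290,190,360,320))[0];print(b)
R=Ro.from_euler('xyz',p[1],degrees=True).as_matrix();F=p[0]+R@[0,0,.1486];print("foot exp",proj("wrist",F,p),"scene",proj("scene",F),"scene seen",(200+316/2.4,80+354/2.4))
print(tri(ray("wrist",(323,219),p),ray("scene",(200+317/2.4,80+353/2.4))),F)
E
```

```text
(283, 155) [0.5028 0.0621 0.105 ]
(362.5, 155) [0.574  0.0386 0.105 ]
(322.5, 119) [0.5491 0.0832 0.105 ]
(322.5, 196) [0.5236 0.0065 0.105 ]
flap end [0.5565 0.1056 0.093 ]
flap end [ 0.5166 -0.0163  0.093 ]
[(np.int32(2238), [323.5, 269.9], [306, 214, 36, 102])]
foot exp [324.4398 220.4582] scene [329.9084 227.7547] scene seen (331.6666666666667, 227.5)
(array([0.5296, 0.023 , 0.1666]), [np.float64(0.00014667424016493442), np.float64(0.00014667424016487018)]) [0.5296 0.0187 0.1633]
```

The tub centre re-measured from the wrist is (0.536,0.044), consistent with before. The foot is at r of about -23 mm (green half of the opening) and centred sideways. Lowering vertically with the tilt held.

```bash
python3 -m creep '[[-0.001,-0.0027,-0.001,0,0,0,0.02],[-0.001,-0.0111,0.017,0,0,0,0.02],[-0.001,-0.0195,0.035,0,0,0,0.02],[-0.001,-0.028,0.053,0,0,0,0.02],[-0.001,-0.0363,0.0713,0,0,0,0.02],[-0.001,-0.0363,0.0713,0,0,0,0.02],[-0.001,-0.0363,0.0713,0,0,0,0.02]]'
cat > st.py <<'E'
import sys
from h import *
np.set_printoptions(precision=4,suppress=True)
o=bot.get_obs();print(o["ee_pos"],o["tcp_rot"],"f",o["wrist_force"].round(1),"op",round(o["opening"],4))
R=Ro.from_euler('xyz',o["tcp_rot"],degrees=True).as_matrix(); F=o["ee_pos"]+R@[0,0,.1486]
c=np.array([.536,.044]);d=np.array([.3123,.95]);n=np.array([.95,-.3123])
print("F",F,"r",((F[:2]-c)@d).round(4),"lat",((F[:2]-c)@n).round(4))
k=sys.argv[1]
im=optics.camera("scene");cv2.imwrite(f"pics/s{k}.png",cv2.resize(im[160:320,250:450],None,fx=3.5,fy=3.5,interpolation=2)[:,:,::-1])
im=optics.camera("wrist");cv2.imwrite(f"pics/w{k}.png",im[:,:,::-1])
E
python3 st.py 12
```

```text
time: 15.4
ee_pos: [0.5488, 0.0812, 0.2186]
tcp_rot: [155.0, -0.0, -18.2]
wrist_force: [0.2, -0.4, 0.2]
opening: 0.0139
[0.5488 0.0812 0.2186] [155.049   -0.0234 -18.2417] f [ 0.2 -0.4  0.2] op 0.0139
F [0.5292 0.0217 0.0838] r -0.0233 lat 0.0005
```

View pics/w12.png

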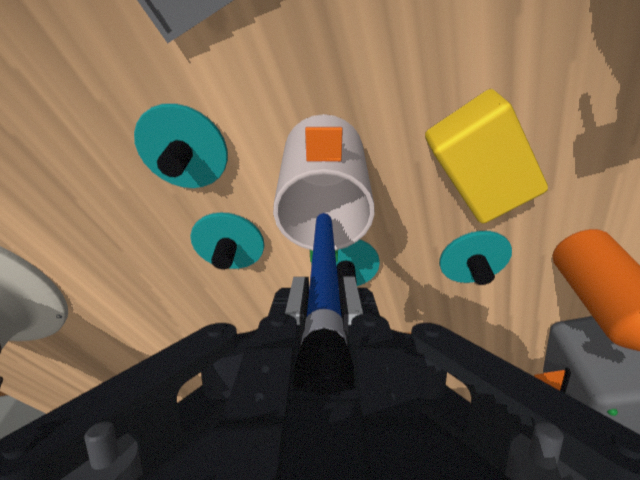

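View pics/s12.png

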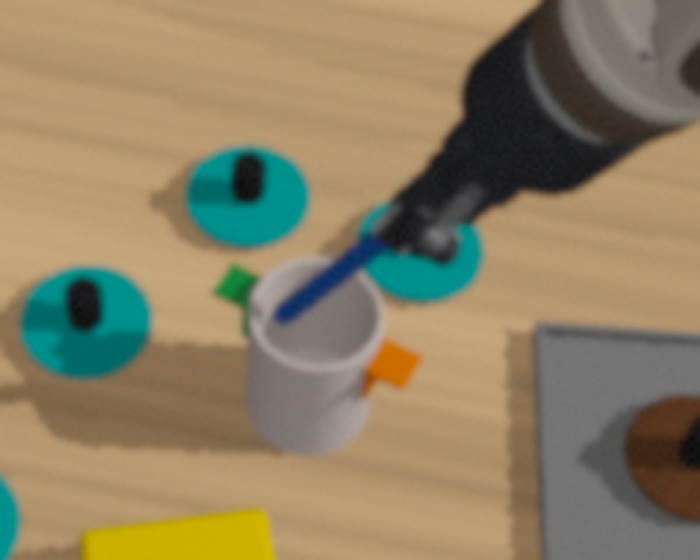

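The foot is inside the rim at (322,216) in the wrist view, centred sideways, and nothing is touching. Lowering another 60 mm, then slowly.

```bash
python3 -m creep '[[0,-0.0063,0.0136,0,0,0,0.02],[0,-0.0126,0.0272,0,0,0,0.02],[0,-0.0189,0.0408,0,0,0,0.02],[0,-0.0252,0.0544,0,0,0,0.02],[0,-0.0252,0.0544,0,0,0,0.02],[0,-0.0252,0.0544,0,0,0,0.02]]'
python3 -m creep '[[0,-0.0013,0.0027,0,0,0,0.02],[0,-0.0025,0.0054,0,0,0,0.02],[0,-0.0038,0.0082,0,0,0,0.02],[0,-0.0038,0.0082,0,0,0,0.02],[0,-0.0038,0.0082,0,0,0,0.02],[0,-0.0038,0.0082,0,0,0,0.02]]'
python3 st.py 13
```

```text
time: 16.1
ee_pos: [0.549, 0.0813, 0.1582]
tcp_rot: [155.0, -0.0, -18.2]
wrist_force: [-0.1, 0.2, -0.8]
opening: 0.0137
time: 16.7
ee_pos: [0.5489, 0.0813, 0.1487]
tcp_rot: [155.0, -0.0, -18.2]
wrist_force: [0.4, -0.4, -0.8]
opening: 0.0136
[0.5489 0.0813 0.1487] [155.0221  -0.0055 -18.2178] f [ 0.4 -0.4 -0.8] op 0.0136
F [0.5293 0.0217 0.014 ] r -0.0232 lat 0.0006
```

View pics/w13.png

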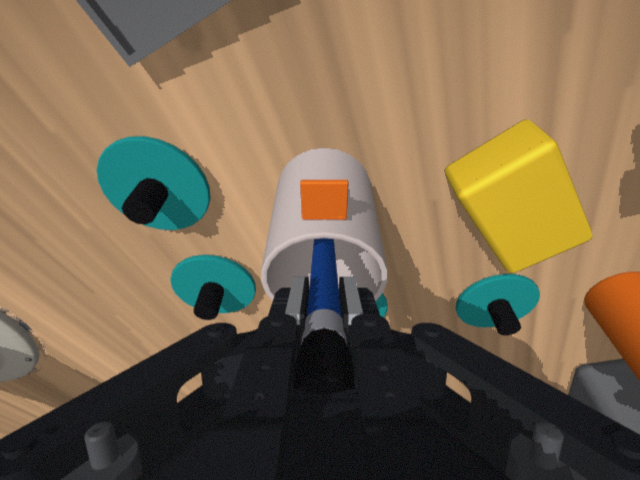

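View pics/s13.png

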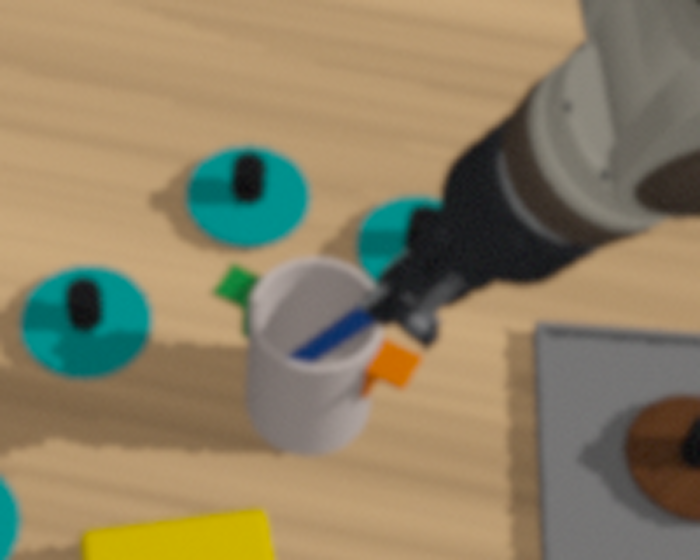

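```bash
python3 -m creep '[[0,-0.0008,0.0018,0,0,0,0.02],[0,-0.0017,0.0036,0,0,0,0.02],[0,-0.0017,0.0036,0,0,0,0.02],[0,-0.0017,0.0036,0,0,0,0.02]]'
python3 -m creep '[[0,-0.0004,0.0009,0,0,0,0.02],[0,-0.0004,0.0009,0,0,0,0.02],[0,-0.0004,0.0009,0,0,0,0.02]]'
```

```text
time: 17.2
ee_pos: [0.5489, 0.0813, 0.1445]
tcp_rot: [155.0, 0.0, -18.2]
wrist_force: [-0.4, -0.3, -0.9]
opening: 0.0138
time: 17.5
ee_pos: [0.5489, 0.0813, 0.1436]
tcp_rot: [155.0, -0.0, -18.2]
wrist_force: [0.4, 0.0, -0.9]
opening: 0.0142
```

```bash
python3 -m creep '[[0,-0.0004,0.0009,0,0,0,0.02],[0,-0.0004,0.0009,0,0,0,0.02],[0,-0.0004,0.0009,0,0,0,0.02]]'
python3 -m creep '[[0,-0.0004,0.0009,0,0,0,0.02],[0,-0.0004,0.0009,0,0,0,0.02],[0,-0.0004,0.0009,0,0,0,0.02]]'
```

```text
time: 17.8
ee_pos: [0.549, 0.0814, 0.1428]
tcp_rot: [155.0, -0.0, -18.2]
wrist_force: [-0.2, 1.5, 2.0]
opening: 0.0135
time: 18.1
ee_pos: [0.5492, 0.0815, 0.1424]
tcp_rot: [155.1, -0.1, -18.2]
wrist_force: [0.5, 1.7, 5.1]
opening: 0.0136
```

Floor contact at TCP z=0.1428, as predicted, with 2 to 5 N. I pivot about the foot to bring the shaft closer to the tagged rim before letting go.

```bash
python3 -m creep '[[0,-0.0018,-0.0007,-0.015,0,0,0.02],[0,-0.0041,-0.0007,-0.03,0,0,0.02],[0,-0.0041,-0.0007,-0.03,0,0,0.02]]'
python3 -m creep '[[0,-0.0022,0,-0.015,0,0,0.02],[0,-0.0045,0,-0.03,0,0,0.02],[0,-0.0045,0,-0.03,0,0,0.02]]'
python3 st.py 14
```

```text
time: 18.4
ee_pos: [0.5504, 0.0857, 0.1403]
tcp_rot: [153.2, -0.0, -18.2]
wrist_force: [2.2, 2.2, 4.5]
opening: 0.0139
time: 18.7
ee_pos: [0.5511, 0.0892, 0.1374]
tcp_rot: [151.4, 0.1, -18.2]
wrist_force: [-0.6, -1.6, -0.2]
opening: 0.0136
[0.5511 0.0892 0.1374] [151.446    0.106  -18.1953] f [-0.6 -1.6 -0.2] op 0.0136
F [0.5287 0.0218 0.0068] r -0.0234 lat -0.0
```

View pics/w14.png

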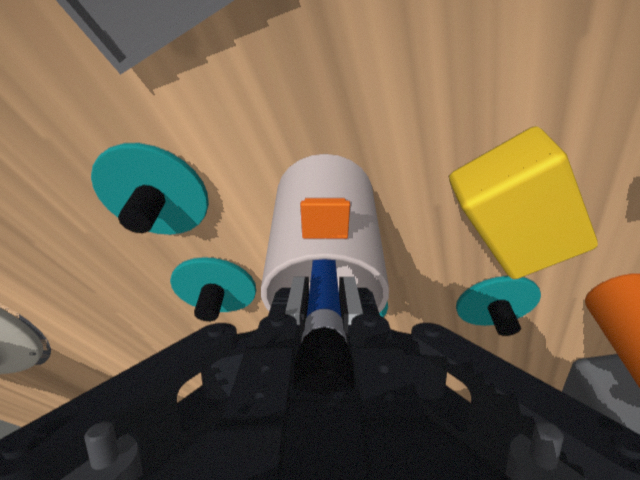

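The shaft is just at the tagged rim (−1.6 N along it) with the foot on the floor. Releasing and withdrawing along the brush axis.

```bash
python3 -m creep '[[0,0,0,0,0,0,0.2],[0,0,0,0,0,0,0.25],[0,0,0,0,0,0,0.4],[0,0,0,0,0,0,0.45],[0,0,0,0,0,0,0.45],[0,0,0,0,0,0,0.45]]'
python3 st.py 15
```

```text
time: 19.4
ee_pos: [0.5515, 0.0889, 0.1386]
tcp_rot: [151.6, -0.0, -18.2]
wrist_force: [-0.3, -0.5, 0.4]
opening: 0.0383
[0.5515 0.0889 0.1386] [151.5881  -0.0087 -18.2261] f [-0.3 -0.5  0.4] op 0.0383
F [0.5294 0.0217 0.0079] r -0.0233 lat 0.0007
```

View pics/w15.png

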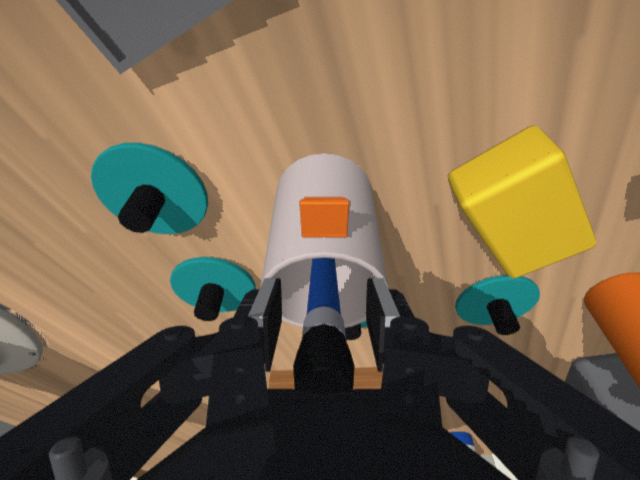

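View pics/s15.png

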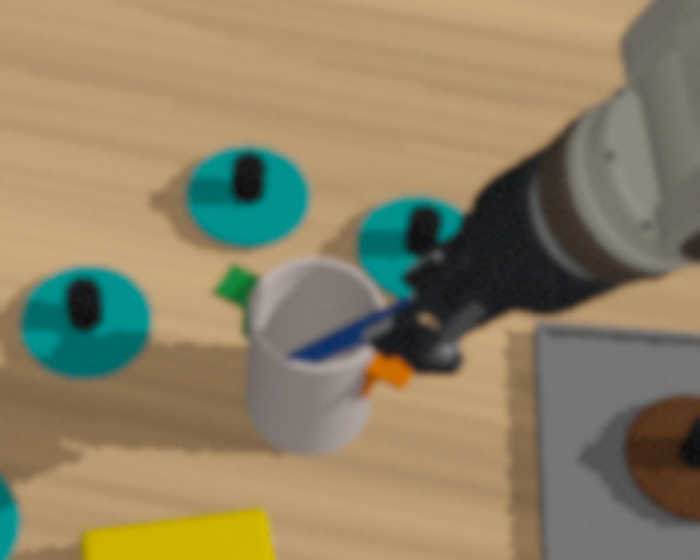

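The brush rests free between the open pads, centred at column 323. Withdrawing.

```bash
python3 -m creep '[[0,0,-0.01,0,0,0,0.45],[0,0,-0.03,0,0,0,0.45],[0,0,-0.05,0,0,0,0.45],[0,0,-0.08,0,0,0,0.45],[0,0,-0.11,0,0,0,0.45],[0,0,-0.15,0,0,0,0.45],[0,0,-0.15,0,0,0,0.45]]'
python3 - <<'E'
from h import *
o=bot.get_obs();print(o["ee_pos"],o["wrist_force"].round(1))
im=optics.camera("scene");cv2.imwrite("pics/s16.png",im[:,:,::-1])
im=optics.camera("wrist");cv2.imwrite("pics/w16.png",im[:,:,::-1]);np.save("p16.npy",np.array([o["ee_pos"],o["tcp_rot"]]))
E
```

```text
time: 20.2
ee_pos: [0.5749, 0.1591, 0.2754]
tcp_rot: [151.9, -0.3, -18.1]
wrist_force: [0.6, -0.1, -0.9]
opening: 0.0384
[0.57490502 0.15905932 0.27543669] [ 0.6 -0.1 -0.9]
```

View pics/s16.png

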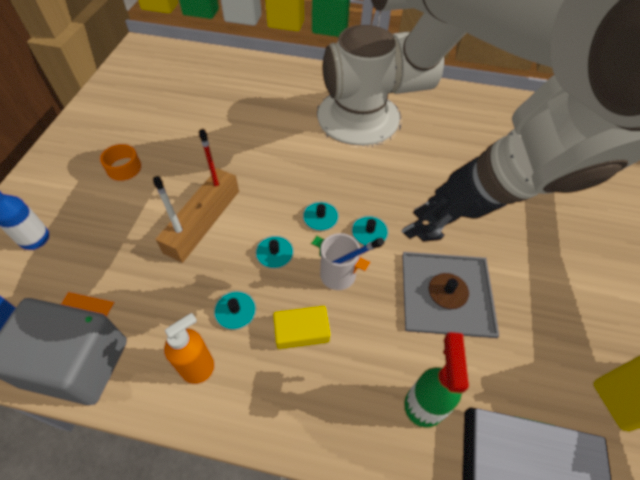

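View pics/w16.png

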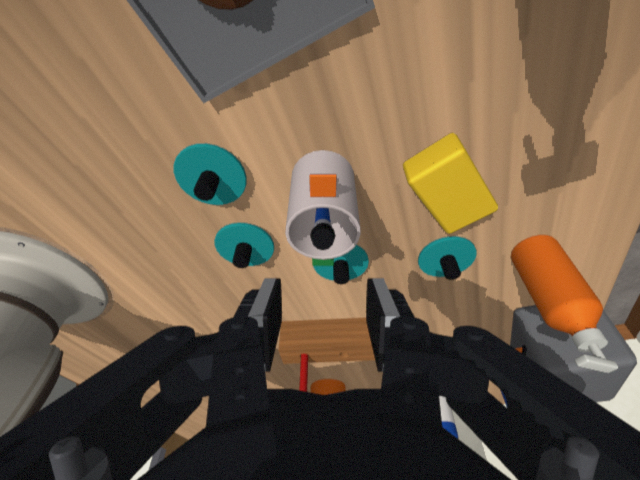

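The brush stands in the tub leaning over the orange tag, the gripper is clear, and red, white and the sponge are untouched. I back the arm off further and check numerically from the top and scene views.

```bash
python3 -m creep '[[0,-0.03,-0.03,0,0,0,0.45],[0,-0.06,-0.06,0,0,0,0.45],[-0.03,-0.09,-0.08,0,0,0,0.45],[-0.06,-0.12,-0.08,0,0,0,0.45],[-0.1,-0.15,-0.08,0,0,0,0.45],[-0.14,-0.18,-0.08,0,0,0,0.45],[-0.14,-0.18,-0.08,0,0,0,0.45],[-0.14,-0.18,-0.08,0,0,0,0.45]]'
python3 - <<'E'
from h import *
np.set_printoptions(precision=4,suppress=True)
t=optics.camera("top");s=optics.camera("scene");print(bot.get_obs()["ee_pos"],bot.get_obs()["time"])
cv2.imwrite("pics/t17.png",cv2.resize(t[180:330,150:400],None,fx=3,fy=3,interpolation=2)[:,:,::-1])
cv2.imwrite("pics/s17.png",cv2.resize(s[180:340,290:510],None,fx=3.4,fy=3.4,interpolation=2)[:,:,::-1])
for n,im,r in (("top",t,(255,210,345,275)),("scene",s,(320,225,400,300))):
    print(n,"or",blobs(im,(5,180,120),(18,255,255),r)[0],"gr",blobs(im,(45,120,50),(85,255,255),(260,205,350,275))[0],"dark",blobs(im,(0,0,0),(180,255,45),r)[0],"blue",blobs(im,(105,120,40),(125,255,255),r)[0])
E
```

```text
time: 21.1
ee_pos: [0.5222, 0.3994, 0.2242]
tcp_rot: [154.5, -1.1, -17.4]
wrist_force: [-0.1, 0.4, 0.1]
opening: 0.0387
[0.524  0.3972 0.2261] 21.2
top or [(np.int32(39), [284.4, 238.3], [280, 235, 10, 7])] gr [(np.int32(105), [329.6, 248.6], [324, 243, 12, 12])] dark [(np.int32(57), [274.2, 228.1], [269, 225, 11, 7])] blue [(np.int32(177), [301.4, 240.1], [283, 231, 38, 19])]
scene or [(np.int32(124), [361.6, 264.1], [354, 258, 16, 13])] gr [(np.int32(67), [317.0, 241.2], [312, 237, 10, 10])] dark [(np.int32(50), [369.8, 227.9], [366, 225, 9, 7]), (np.int32(50), [376.3, 243.1], [372, 240, 10, 7])] blue [(np.int32(144), [351.3, 254.6], [335, 246, 32, 17])]
```

View pics/t17.png

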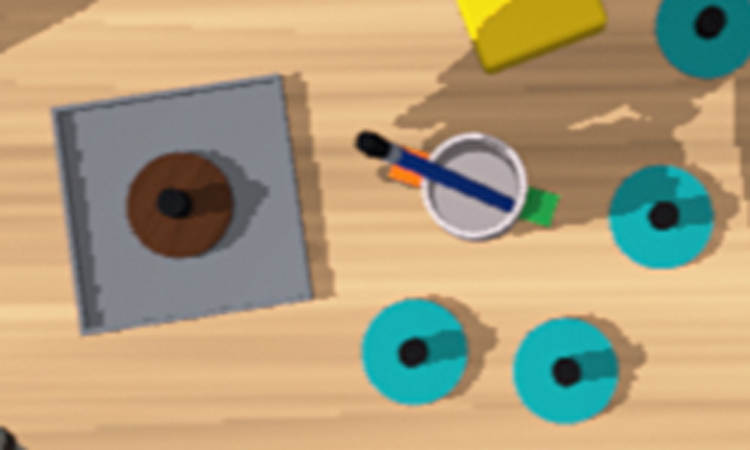

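View pics/s17.png

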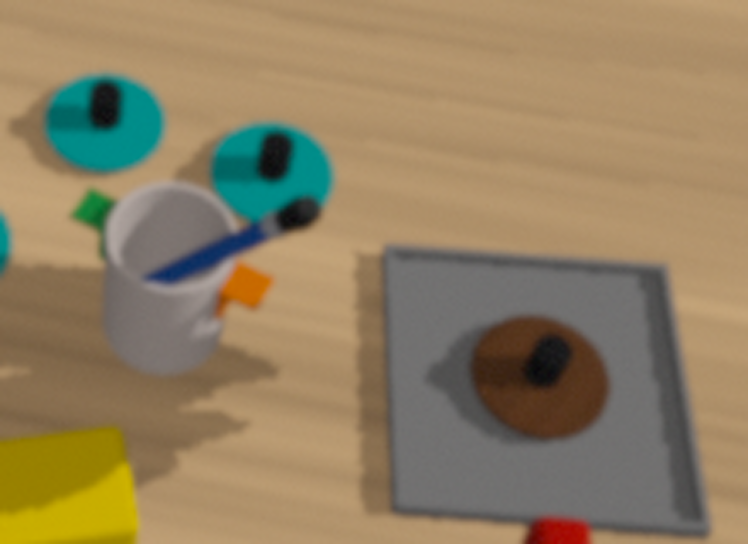

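```bash
python3 - <<'E'
from h import *
np.set_printoptions(precision=4,suppress=True)
x,e=tri(ray("top",(274.2,228.1)),ray("scene",(376.3,243.1)));c=np.array([.536,.044]);d=np.array([.3123,.95]);n=np.array([.95,-.3123])
print("tuft mid",x,e,"r",(x[:2]-c)@d,"lat",(x[:2]-c)@n,"dir",np.degrees(np.arctan2(*(x[:2]-c)[::-1])))
print("green now",at("top",(329.6,248.6),.093),"cover knob",at("top",(150+175/3,180+204/3),.048), at("scene",(290+550/3.4,180+345/3.4),.05))
E
```

```text
tuft mid [0.5576 0.1129 0.182 ] [np.float64(0.001126655001118605), np.float64(0.0011266550011185933)] r 0.0722042798391474 lat -0.0009528409471139642 dir 72.55845832792424
green now [ 0.5181 -0.0057  0.093 ] cover knob [0.5253 0.2833 0.048 ] [0.5266 0.2844 0.05  ]
```

The tuft midpoint is 72 mm out, lateral 1 mm and z=0.182, which fits the foot on the floor (expected about 0.185) with a lean direction of 72.6° against the tag's 71.8°. The green tag has moved under 1 px. Handing in.

```bash
python3 -c "
from workcell import bot
print(bot.job_done())"
```

```text
the job is handed in; nothing more can be done
None
```

The cover is in the tray and the blue brush is in the tub leaning over the orange tag; I handed the job in at about 21 s of the 67 s allowed.

- **Cover:** I lifted it off the tub by its knob and lowered it into the grey tray until it touched before letting go. The last views show it flat with its knob up, a few millimetres from the tray's centre.
- **Brush:** I took the blue brush from the rack's middle hole, tilted it 25° towards the orange tag and lowered it to the tub floor. Contact came at the predicted height, with readings up to about 5 N. I then pivoted it to the rim and released it.
- **Last checks:**
  - The tuft is 72 mm out from the tub's axis at z = 0.182 m, which fits the foot being on the floor.
  - The lean direction is 72.6°, against 71.8° for the tag.
  - The tub's green tag moved by less than a pixel, and the red and white brushes and the sponge pack look undisturbed.
  - The gripper is well clear of everything.
- **Disagreements:** Two views of the brush's foot differed by about 4 mm before it went in, within the clearance. While closing on the knob and on the brush, the fingers pressed down briefly with 5 to 7 N. No check failed.

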